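# Count six milling balls into a beaker from a shuttered rack

## Task

Measure out six milling balls: stand the steel beaker under the spout of the ball rack, then draw the rack's stiff shutter out by its knob just until the two channels nearest the spout are clear, keeping the third covered. When their six balls have run into the beaker, push the shutter fully home, and leave the beaker standing there with the other three balls still in the rack and the other things on the bench undisturbed.

Things in the scene. Friction and masses are not known exactly. Their poses are not given: they have to be found in the camera images.
- ball_rack: Fixed aluminium ball rack on grey legs, 165 x 85 mm, 185 mm high. Origin on the bench under the shutter's middle. Three channels (24 mm clear, 2 mm dividers, centred at its y = +26, 0, -26 mm) slope down along its +x at 0.2 rad to a sill 130 mm up at x = 0, three balls in each. Beyond, a cross gutter (x 10 to 38 mm, outer wall with clear guard, to 172 mm up) slopes down along +y to the spout.
- shutter (a joint): Travel (m) of the shutter, a 4 mm steel plate across the channels' lower ends, drawn along the rack's -y; 0 = fully home (a stop). Its free edge is at rack y = 41 mm minus travel, so it clears the channel by the spout first; a ball needs 20 mm. At 0.054 two channels are clear, edge at the third's divider. Starts 0 to 9 mm out. Stiff: about 8 N friction, stays where left.
- shutter_knob (a point): Centre, half-way up, of the shutter's upright black knob: a round post 18 mm across and 45 mm tall, 165 to 210 mm above the bench, on the shutter's -y end, 93 mm from the rack's origin line and 52 mm from the rack's side when shut. It moves with the shutter.
- spout_lip (a point): Middle of the spout floor's open end, 95 mm above the bench, at rack y = +66 mm. The spout is 32 mm wide with 26 mm side walls; its floor slopes down along the rack's +y.
- spout_drop (a point): Point on the bench 26 mm beyond the spout lip (along the rack's +y): the balls fall around the upright line through it. Beaker's centre goes here (within about 15 mm; up to 30 mm is still counted as under the spout).
- beaker_mid (a point): Centre, half-way up (37 mm), of the loose stainless beaker: 78 mm across the rim, 75 mm across the body, 69 mm clear inside, 75 mm tall, about 0.13 kg. Its x axis points to the handle, which starts on the side towards +y.
- beaker_handle (a point): Middle of the upright strap of the beaker's handle, 60 mm out from the beaker's axis and 45 mm above its foot; the strap is 12 mm wide (across), 10 mm deep (radially), from 14 to 69 mm up, joined to the wall by level arms at top and bottom.
- mill_jar_mid (a point): Bystander: middle of a lidded steel milling jar, 82 mm across, 88 mm tall, loose; it and the beaker may stand in each other's place. Leave alone.
- tensile_grip_mid (a point): Bystander: middle of a dark steel tensile test grip, 50 x 60 x 60 mm with a side screw, loose. Leave alone.
- caliper: Bystander: caliper 230 mm long lying on the bench, at most 13 mm high, loose; long axis = its x. Leave alone.
- ball1a_center (a point): Centre of a loose steel milling ball, 20 mm across, 33 g: front one in the channel next to the spout (y = +26 mm).
- ball1b_center (a point): Centre of a loose steel milling ball, 20 mm across, 33 g: middle one in the channel next to the spout (y = +26 mm).
- ball1c_center (a point): Centre of a loose steel milling ball, 20 mm across, 33 g: back one in the channel next to the spout (y = +26 mm).
- ball2a_center (a point): Centre of a loose steel milling ball, 20 mm across, 33 g: front one in the middle channel (y = 0).
- ball2b_center (a point): Centre of a loose steel milling ball, 20 mm across, 33 g: middle one in the middle channel (y = 0).
- ball2c_center (a point): Centre of a loose steel milling ball, 20 mm across, 33 g: back one in the middle channel (y = 0).
- ball3a_center (a point): Centre of a loose steel milling ball, 20 mm across, 33 g: front one in the third channel (y = -26 mm), which must keep its balls.
- ball3b_center (a point): Centre of a loose steel milling ball, 20 mm across, 33 g: middle one in the third channel (y = -26 mm), which must keep its balls.
- ball3c_center (a point): Centre of a loose steel milling ball, 20 mm across, 33 g: back one in the third channel (y = -26 mm), which must keep its balls.
There are look-alikes about, which are no part of the job. Several things have the shape of the ball_rack; the one meant has the colours described above.

How it is judged:
On the way, in this order (a step that is already met when the one before it is completed fails the run):
1. the beaker stands upright on the bench under the spout (horizontal distance between beaker_mid and spout_drop below 0.03 m and height (world z) of beaker_mid below 0.045 m and angle between beaker_mid's own z axis and vertical below 0.1 rad), for 0.2 s.
2. the shutter is drawn out so that the first two channels are clear and the third is still covered (travel 46 to 63 mm) (value of joint shutter between 0.046 and 0.063 m), for 0.3 s.
At the end, for the whole second after the job is handed in: The beaker stands upright on the bench, its centre within 30 mm of the drop point under the spout; the six balls of the two channels nearest the spout lie in it; the three balls of the third channel are still in that channel; the shutter is fully home (travel under 5 mm) (all of step 1 and horizontal distance between each of ball1a_center, ball1b_center, ball1c_center, ball2a_center, ball2b_center, ball2c_center and beaker_mid below 0.037 m and height (world z) of each of ball1a_center, ball1b_center, ball1c_center, ball2a_center, ball2b_center, ball2c_center below 0.06 m and x of each of ball3a_center, ball3b_center, ball3c_center in the frame of ball_rack below 0.004 m and z of each of ball3a_center, ball3b_center, ball3c_center in the frame of ball_rack above 0.125 m and value of joint shutter below 0.005 m); the robot touches nothing.
It fails at once if the shutter is drawn so far that it opens the third channel (travel over 68 mm) (value of joint shutter above 0.068 m).
It fails at once if a bystander (milling jar, tensile grip, caliper) is moved more than 20 mm (distance of any of mill_jar_mid, tensile_grip_mid, caliper from where it was at the start of the episode above 0.02 m).
It also fails if it takes over 58 s, if anything falls off the work surface, if the arm or the gripper's body presses on something with over 40 N, if the wrist force passes 120 N, or if a joint passes its speed limit or range.

## Robot

A 7-joint arm with a two-finger parallel gripper is mounted at the origin on the work surface. World frame = base frame: x ahead of the robot, y to its left, z up, the work surface at z = 0. Lengths are in m, angles in rad, forces in N, time in s.
With the tool pointing down it reaches from about 0.4 to 0.875 m from the base axis. Payload 6.5 kg.
Tool frame: the origin (TCP) lies between the finger pads; the fingertips stand 25 mm ahead of it and the grasp point (between the pads) lies 6 mm ahead of it; z points along the fingers, y is the line along which they close (so a half turn about z gives the same grasp; the last joint's range is limited). The gripper opens to 85 mm and grips with 20 to 120 N. Pads are 22 mm wide; open, the fingers measure 114 mm over their backs; the gripper's body (76 mm by 85 mm) begins 54 mm behind the grasp point. The pads swing forward as they close: fully open they stand 13 mm farther back than shut.
Start: joints at [-0.066, 0.536, -0.004, 1.538, 0.003, 1.067, -0.071], TCP at [0.65, 0, 0.256] pointing down, gripper open.
Joint ranges: [-2.7, 2.7], [-0.37, 2.16], [-1.27, 1.26], [0.24, 2.4], [-1.31, 4.45], [0.19, 1.91], [-2.76, 2.76]. Speed limits (rad/s): [2.39, 2.39, 3.14, 3.14, 3.14, 3.14, 3.14].

## Interface

Orientations are given as a unit quaternion [w, x, y, z].
In Python, from rig import manip gives the robot as it stands.
- The arm moves only by the tool play_rows, never from a script. Its argument "targets" is a list of rows, each an object with "linear": the shift along the tool's x, y, z in m, a list of three; "twist": the turn, a rotation vector about the tool's x, y, z in rad, a list of three. A call has 1 to 12 rows; each row is the pose to reach, as a shift and turn from the pose commanded when the call began, along the tool's axes at that moment; what a row does not reach only later rows make up. A row lasts 1/8 s, in which the tool goes at most 62.5 mm and 10.7 degrees, less where a joint would pass 70% of its speed; a pose out of reach is approached as far as the arm can. A call with a gripper value outside its range is refused whole. "claw" is the opening, from 0 (shut) to 1 (fully open), set as the call begins (left out, the last holds). The fingers move at their own pace and stop on an object; the grip force is fixed at half the most. Time passes only in rows, so rows that repeat a pose let the fingers close. It gives the time, the measured TCP pose, the force, the opening and the grip force at its end, in the units of the state.
- manip.observe(): the state, without advancing time (a new reading comes with each control period).
- manip.capture(name): name is "scene" or "side" or "wrist"; returns a dict with "image" (420x560x3 uint8, blue, green, red), "vfov" (degrees; the focal length in pixels is half the picture's height over the tangent of half this angle, whatever the lens; pixels are square), "cx", "cy" (the principal point, pixels), "R" (3x3) and "t" (3): a world point X has camera coordinates R X + t. Camera axes: x right, y down, z forward; pixel columns grow to the right and rows downward; lengths in m; the calibration is good to about 2 mm. A picture is of the moment at which its call begins. There is no depth.
- manip.hand_in(): hands the job in; it is judged then, once.
The state is a dict: "clock": time; "joints": joint angles; "qd": joint speeds; "tau": joint torques, N m; "position": TCP position; "tool_rot": TCP orientation; "force": force on the tool from outside, world axes, zero at the start; "ft_torque": the same for the moment, N m; "grip_width": opening from 0.0 (shut) to 1.0 (fully open); "grasp_force": force on a finger pad.
Only numpy, scipy, OpenCV 4.12 (cv2) and the standard library are available. Lean on these libraries where they do the work, as an engineer would, in place of code of your own. Each camera call takes 0.05 s, during which the arm holds its last target. There are 200 camera calls.

## Working session

There is one attempt and no reset: what is moved stays moved. The work goes in short steps, Python scripts to look and compute and a tool call to move; the robot and the scene stay as the last step left them, time stands still between calls to the robot, and variables do not carry over. Pictures are saved under pics/ and viewed, at most 10 in all, crops included, and the job is handed in when it is done.

Besides the shell and the picture viewer there is one more tool, called after "Call:" by a JSON object that holds its "fn" and its "kwargs", one argument or row to a line. play_rows: Moves the arm, as the interface text tells. Its arguments: {"type":"object","properties":{"targets":{"type":"array"},"claw":{"type":"number"}},"required":["targets"]}

```bash
mkdir -p pics; cat > h.py <<'E'
import numpy as np, cv2, json
from rig import manip
def cap(n,f=None):
    c=manip.capture(n)
    if f: cv2.imwrite('pics/'+f,c['image'])
    return c
def ray(c,u,v):
    f=c['image'].shape[0]/2/np.tan(np.radians(c['vfov'])/2)
    R=np.array(c['R']);t=np.array(c['t'])
    return -R.T@t, R.T@np.array([(u-c['cx'])/f,(v-c['cy'])/f,1])
def plane(c,u,v,z):
    o,d=ray(c,u,v); return o+d*(z-o[2])/d[2]
def proj(c,X):
    f=c['image'].shape[0]/2/np.tan(np.radians(c['vfov'])/2)
    p=np.array(c['R'])@np.array(X)+np.array(c['t']); return p[:2]/p[2]*f+[c['cx'],c['cy']]
def tri(l):
    A=0;b=0
    for c,u,v in l:
        o,d=ray(c,u,v); d=d/np.linalg.norm(d); P=np.eye(3)-np.outer(d,d); A=A+P;b=b+P@o
    return np.linalg.solve(A,b)
E
python3 - <<'E'
from h import *
for n in ['scene','side']:
    c=cap(n,n+'0.png'); print(n,c['vfov'],c['cx'],c['cy'],ray(c,280,210)[0])
print(manip.observe())
E
```

```text
scene 56.030975980809174 274.21602827061713 213.84205565916474 [1.14528464 0.05390947 0.68849963]
side 57.784862587105444 279.5553383648778 214.72959195434137 [0.04172902 0.70557442 0.69122673]
{'clock': 0.1, 'joints': array([-0.0661828 ,  0.53708546, -0.00437486,  1.53877163,  0.00260735,
        1.06729731, -0.07120994]), 'qd': array([-0.00113624, -0.00264755, -0.00056406, -0.00316252, -0.00276284,
        0.00049078, -0.00027116]), 'tau': array([ 3.24486806e-03, -5.84563243e+01,  1.05254464e+00, -2.59778756e+01,
        1.26798821e-02,  4.59515359e-03, -1.40434165e-05]), 'position': array([ 6.49473227e-01, -6.28348612e-05,  2.55505530e-01]), 'tool_rot': array([-4.93212131e-04,  7.07108929e-01,  7.07104205e-01, -6.02179602e-04]), 'force': array([-0.08400428, -0.62567313, -0.50714387]), 'ft_torque': array([-0.01840017,  0.03833392,  0.0047337 ]), 'grasp_force': 0.0, 'grip_width': 1.0006499998255576}
```

View pics/scene0.png

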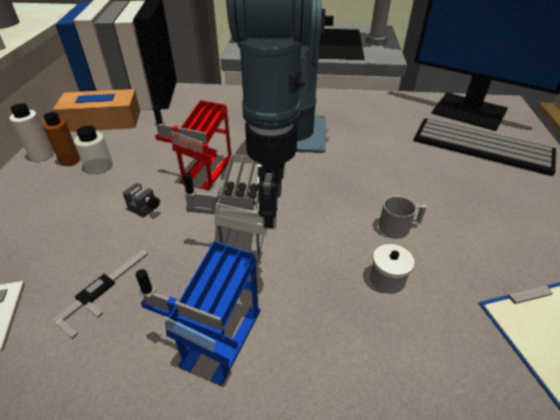

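View pics/side0.png

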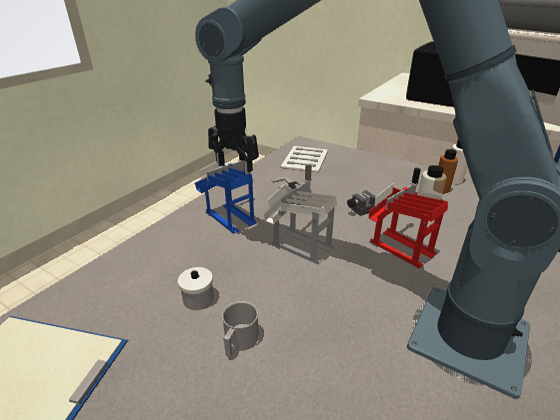

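The grey rack sits at about (240,205) in the scene view, with its knob at about (188,183). The beaker is at (398,216) and the jar at (392,268). In the side view the beaker is at (240,325), the rack at (305,210) and its knob at about (308,172). I'll zoom in on the rack next.

```bash
python3 - <<'E'
from h import *
a=cv2.imread('pics/scene0.png')[140:270,150:310]; b=cv2.imread('pics/side0.png')[150:280,230:390]
k=dict(fx=2.48*2,fy=2.3*2,interpolation=cv2.INTER_CUBIC)
A=cv2.resize(a,(640,520),interpolation=cv2.INTER_CUBIC)
B=cv2.resize(b,(640,520),interpolation=cv2.INTER_CUBIC)
cv2.imwrite('pics/za.png',A);cv2.imwrite('pics/zb.png',B)
E
```

```text
(no output)
```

View pics/za.png

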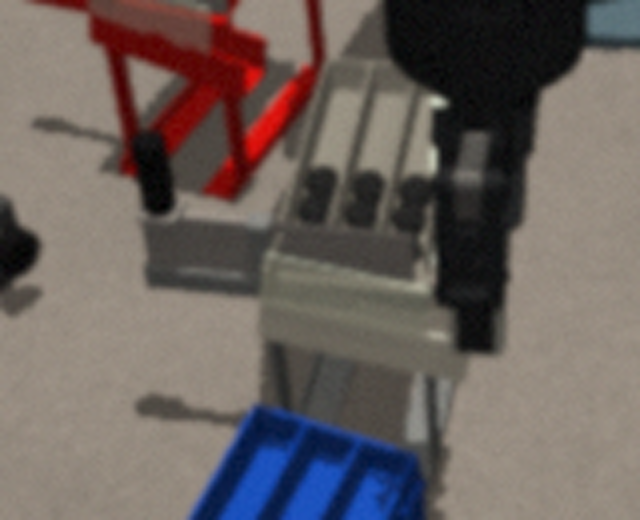

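View pics/zb.png

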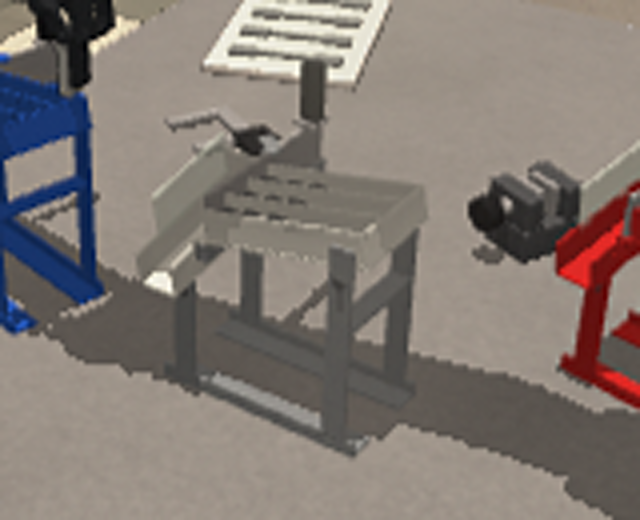

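Crop readings: in the scene view the knob top is at (187,174) and its bottom at (190,193). In the side view the knob top is at (308,166) and the spout lip at about (270,220).

```bash
python3 - <<'E'
from h import *
s=cap('scene');d=cap('side')
print('knob',tri([(s,188.5,183.3),(d,308.2,174)]), plane(s,187,175,.21),plane(d,308.2,166.5,.21))
print('lip',plane(d,270,220.5,.095))
for n,c,box in [('s',s,(370,185,440,245)),('d',d,(205,290,275,370))]:
    x0,y0,x1,y1=box; im=c['image'][y0:y1,x0:x1]
    cv2.imwrite(f'pics/b{n}.png',cv2.resize(im,None,fx=5,fy=5,interpolation=cv2.INTER_CUBIC))
a=cv2.imread('pics/bs.png');b=cv2.imread('pics/bd.png')
h=max(a.shape[0],b.shape[0]); o=np.zeros((h,a.shape[1]+b.shape[1],3),np.uint8);o[:a.shape[0],:a.shape[1]]=a;o[:b.shape[0],a.shape[1]:]=b
cv2.imwrite('pics/bk.png',o);print(o.shape)
E
```

```text
knob [ 0.52441579 -0.18427828  0.18368144] [ 0.52972309 -0.18244332  0.21      ] [ 0.52289012 -0.17852028  0.21      ]
lip [ 0.55557679 -0.02664256  0.095     ]
(400, 700, 3)
```

View pics/bk.png

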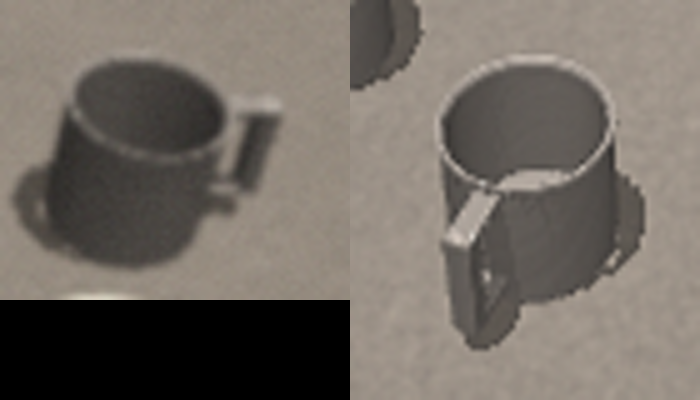

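The scene view puts the rim centre at (399.6,207) and the handle top at (422.4,205.6). The side view puts them at (240.4,314.6) and about (228.6,336).

```bash
python3 - <<'E'
from h import *
s=cap('scene');d=cap('side')
print('rim',plane(s,399.6,207,.075),plane(d,240.4,314.6,.075))
print('handle',plane(s,422.4,205.6,.069),plane(d,228.6,336,.069))
print('jar',plane(s,393,258,.088),plane(d,195.5,280,.088))
E
```

```text
rim [0.43278764 0.2774184  0.075     ] [0.42207793 0.28022962 0.075     ]
handle [0.41591591 0.33387488 0.069     ] [0.41064675 0.33383427 0.069     ]
jar [0.60493929 0.23848207 0.088     ] [0.56621655 0.26292839 0.088     ]
```

Call:
{"fn": "play_rows", "kwargs": {
  "targets": [
    {"linear":[0.04,-0.03,0],"twist":[0,0,-0.03]},
    {"linear":[0.085,-0.06,0],"twist":[0,0,-0.07]},
    {"linear":[0.13,-0.09,0],"twist":[0,0,-0.1]},
    {"linear":[0.17,-0.12,0],"twist":[0,0,-0.13]},
    {"linear":[0.21,-0.15,0],"twist":[0,0,-0.17]},
    {"linear":[0.25,-0.18,0.02],"twist":[0,0,-0.2]},
    {"linear":[0.29,-0.21,0.04],"twist":[0,0,-0.23]},
    {"linear":[0.334,-0.237,0.06],"twist":[0,0,-0.26]},
    {"linear":[0.334,-0.237,0.075],"twist":[0,0,-0.26]},
    {"linear":[0.334,-0.237,0.075],"twist":[0,0,-0.26]},
    {"linear":[0.334,-0.237,0.075],"twist":[0,0,-0.26]}
  ],
  "claw": 0.7
}}

```text
clock: 1.68
position: [0.4143, 0.3329, 0.1818]
tool_rot: [0.0, 0.61, 0.792, 0.0]
force: [-0.1, 0.1, -0.6]
grip_width: 0.696
grasp_force: 0.0
```

```bash
python3 - <<'E'
from h import *
o=manip.observe();print(o['clock'],o['position'],o['tool_rot'],o['force'])
w=cap('wrist','w1.png'); s=cap('scene');d=cap('side')
print(proj(w,[.412,.334,.069]),proj(w,[.427,.279,.075]),ray(w,280,210))
A=s['image'][130:270,150:330];B=d['image'][150:270,230:380]
O=np.zeros((600,800,3),np.uint8)
O[:420,:560]=w['image'];O[420:600,560:800]=cv2.resize(A,(240,180));
cv2.imwrite('pics/sr.png',cv2.resize(s['image'][140:270,170:330],(800,600),interpolation=cv2.INTER_CUBIC)) if 0 else None
cv2.imwrite('pics/sr.png',np.hstack([cv2.resize(s['image'][140:260,170:290],(480,480),interpolation=cv2.INTER_CUBIC)]))
E
```

```text
1.675 [0.41427155 0.33293233 0.18178965] [4.41535505e-04 6.10458070e-01 7.92048419e-01 2.28655804e-04] [-0.14009596  0.13569705 -0.59396777]
[274.15025763 213.47992263] [275.00649389 291.26762707] (array([0.39442496, 0.41295991, 0.30003863]), array([ 0.085224  , -0.30955545, -0.94705978]))
```

View pics/w1.png

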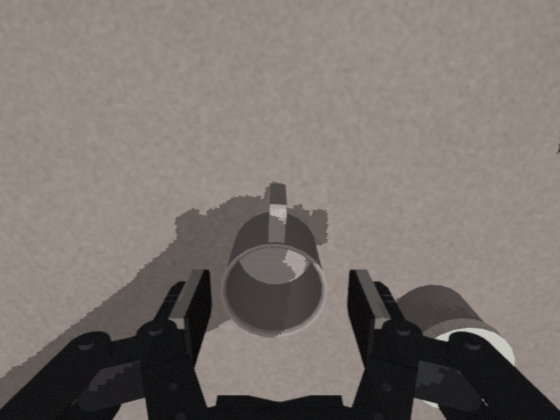

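View pics/sr.png

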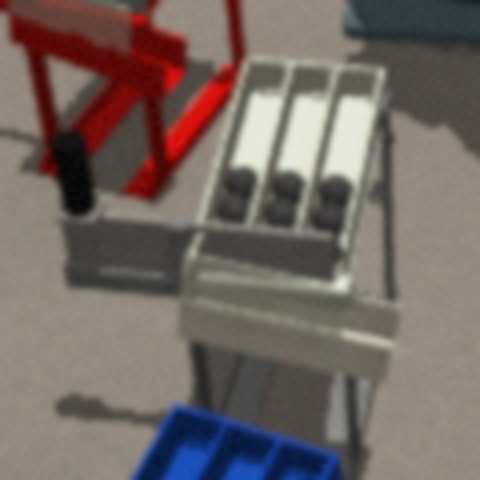

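The wrist view confirms the beaker: its rim centre is at (275,290) against a predicted (275,291), and its handle top is at about (278,212). In the scene crop the shutter's top edge runs from (75,212) to (335,235), and the rack's back edge from (250,62) to (385,70).

```bash
python3 - <<'E'
from h import *
s=cap('scene');d=cap('side');w=cap('wrist')
P=lambda u,v,z:plane(s,170+u/4,140+v/4,z)
def ang(a,b): v=b-a; return np.degrees(np.arctan2(v[1],v[0]))-90,np.linalg.norm(v)
print('shut',P(75,212,.165),P(335,235,.165),ang(P(75,212,.165),P(335,235,.165)))
print('back',P(250,62,.185),P(385,70,.185),ang(P(250,62,.185),P(385,70,.185)))
print('gut top',P(185,295,.172),P(390,345,.172),ang(P(185,295,.172),P(390,345,.172)))
print('knobtop',P(68,137,.21)); print('handle',plane(w,277.5,212,.069))
E
```

```text
shut [ 0.53218032 -0.18515674  0.165     ] [ 0.53830373 -0.04804648  0.165     ] (np.float64(-2.557160338562511), np.float64(0.13724693099939975))
back [ 0.41750808 -0.11149793  0.185     ] [ 0.41858809 -0.03518141  0.185     ] (np.float64(-0.8107826443556263), np.float64(0.07632416592771162))
gut top [ 0.59723731 -0.11299849  0.172     ] [ 0.62257381 -0.01060106  0.172     ] (np.float64(-13.897732773385343), np.float64(0.10548541107660764))
knobtop [ 0.52727842 -0.18308333  0.21      ]
handle [0.41328669 0.33642826 0.069     ]
```

Call:
{"fn": "play_rows", "kwargs": {
  "targets": [
    {"linear":[0,0.001,0.04],"twist":[0,0,0]},
    {"linear":[0,0.001,0.08],"twist":[0,0,0]},
    {"linear":[0,0.001,0.12],"twist":[0,0,0]},
    {"linear":[0,0.001,0.133],"twist":[0,0,0]},
    {"linear":[0,0.001,0.133],"twist":[0,0,0]},
    {"linear":[0,0.001,0.133],"twist":[0,0,0]}
  ]
}}

```text
clock: 2.72
position: [0.4149, 0.335, 0.0497]
tool_rot: [0.0, 0.61, 0.793, 0.001]
force: [-0.1, 1.0, -0.7]
grip_width: 0.7
grasp_force: 0.0
```

Call:
{"fn": "play_rows", "kwargs": {
  "targets": [
    {"linear":[0,0,0],"twist":[0,0,0]},
    {"linear":[0,0,0],"twist":[0,0,0]},
    {"linear":[0,0,0],"twist":[0,0,0]},
    {"linear":[0,0,0],"twist":[0,0,0]},
    {"linear":[0,0,0],"twist":[0,0,0]},
    {"linear":[0,0,0],"twist":[0,0,0]},
    {"linear":[0,0,0],"twist":[0,0,0]},
    {"linear":[0,0,0],"twist":[0,0,0]}
  ],
  "claw": 0
}}

```text
clock: 3.72
position: [0.4141, 0.3344, 0.0488]
tool_rot: [0.0, 0.609, 0.793, 0.0]
force: [-1.4, -1.0, 5.6]
grip_width: 0.132
grasp_force: 58.3
```

Call:
{"fn": "play_rows", "kwargs": {
  "targets": [
    {"linear":[0,0,-0.01],"twist":[0,0,0]},
    {"linear":[0,0,-0.02],"twist":[0,0,0]},
    {"linear":[0,0,-0.02],"twist":[0,0,0]}
  ]
}}

```text
clock: 4.1
position: [0.4145, 0.3347, 0.0693]
tool_rot: [0.0, 0.61, 0.793, 0.001]
force: [-0.2, 0.4, -1.3]
grip_width: 0.129
grasp_force: 58.7
```

```bash
python3 - <<'E'
from h import *
w=cap('wrist');d=cap('side')
a=w['image'][150:,100:460]; b=d['image'][280:370,180:290]
cv2.imwrite('pics/g.png',np.hstack([cv2.resize(a,(400,300)),cv2.resize(b,(366,300),interpolation=cv2.INTER_CUBIC)]))
E
```

```text
(no output)
```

View pics/g.png

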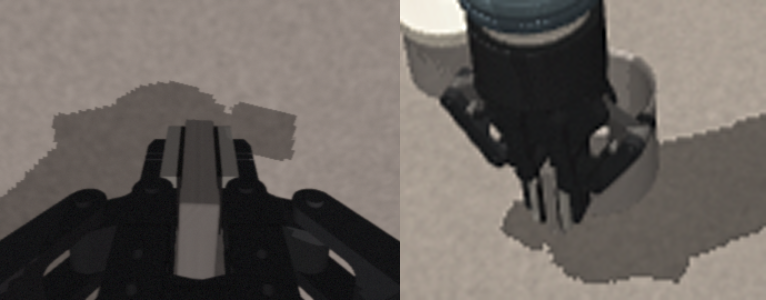

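The handle is held squarely between the pads. I'll carry the beaker around the jar towards the spout.

Call:
{"fn": "play_rows", "kwargs": {
  "targets": [
    {"linear":[-0.03,-0.002,0],"twist":[0,0,0]},
    {"linear":[-0.065,-0.003,0],"twist":[0,0,0]},
    {"linear":[-0.1,-0.005,0],"twist":[0,0,0.05]},
    {"linear":[-0.135,-0.007,0],"twist":[0,0,0.12]},
    {"linear":[-0.165,-0.008,0],"twist":[0,0,0.2]},
    {"linear":[-0.179,-0.009,0],"twist":[0,0,0.27]},
    {"linear":[-0.179,-0.009,0],"twist":[0,0,0.29]},
    {"linear":[-0.179,-0.009,0],"twist":[0,0,0.29]}
  ]
}}

```text
clock: 5.2
position: [0.451, 0.1606, 0.0683]
tool_rot: [-0.0, 0.717, 0.697, 0.0]
force: [-0.3, -0.2, -1.3]
grip_width: 0.13
grasp_force: 58.6
```

```bash
python3 - <<'E'
from h import *
from scipy.spatial.transform import Rotation as R
o=manip.observe();print(o['clock'],o['position'],o['force'])
print(R.from_quat(np.roll(o['tool_rot'],-1)).as_matrix().round(3))
d=cap('side','side2.png');s=cap('scene')
cv2.imwrite('pics/f.png',np.hstack([cv2.resize(d['image'][140:280,200:360],(457,400),interpolation=cv2.INTER_CUBIC),cv2.resize(s['image'][130:280,200:330],(343,400),interpolation=cv2.INTER_CUBIC)]))
E
```

```text
5.2 [0.45104895 0.16057502 0.06828511] [-0.26315425 -0.17052518 -1.2776975 ]
[[ 0.028  1.     0.   ]
 [ 1.    -0.028  0.001]
 [ 0.001  0.    -1.   ]]
```

Call:
{"fn": "play_rows", "kwargs": {
  "targets": [
    {"linear":[-0.01,0.03,0.004],"twist":[0,0,0]},
    {"linear":[-0.025,0.06,0.008],"twist":[0,0,0]},
    {"linear":[-0.04,0.09,0.01],"twist":[0,0,0]},
    {"linear":[-0.053,0.109,0.011],"twist":[0,0,0]},
    {"linear":[-0.063,0.109,0.011],"twist":[0,0,0]},
    {"linear":[-0.073,0.109,0.011],"twist":[0,0,0]},
    {"linear":[-0.083,0.109,0.011],"twist":[0,0,0]},
    {"linear":[-0.097,0.109,0.011],"twist":[0,0,0]},
    {"linear":[-0.097,0.109,0.011],"twist":[0,0,0]},
    {"linear":[-0.097,0.109,0.011],"twist":[0,0,0]}
  ]
}}

```text
clock: 6.55
position: [0.5573, 0.059, 0.0574]
tool_rot: [-0.0, 0.718, 0.696, 0.0]
force: [-0.4, 0.4, -1.2]
grip_width: 0.129
grasp_force: 58.8
```

```bash
python3 - <<'E'
from h import *
o=manip.observe();print(o['clock'],o['position'],o['force'])
d=cap('side');s=cap('scene');w=cap('wrist')
O=np.zeros((600,800,3),np.uint8)
O[:400,:400]=cv2.resize(s['image'][150:250,210:310],(400,400),interpolation=cv2.INTER_CUBIC)
O[:400,400:]=cv2.resize(d['image'][160:260,220:320],(400,400),interpolation=cv2.INTER_CUBIC)
O[400:,:300]=cv2.resize(w['image'][140:420,70:490],(300,200),interpolation=cv2.INTER_AREA)
cv2.imwrite('pics/f.png',O)
E
```

```text
6.55 [0.55729569 0.05904559 0.05735807] [-0.4495626   0.35687868 -1.18076914]
```

View pics/f.png

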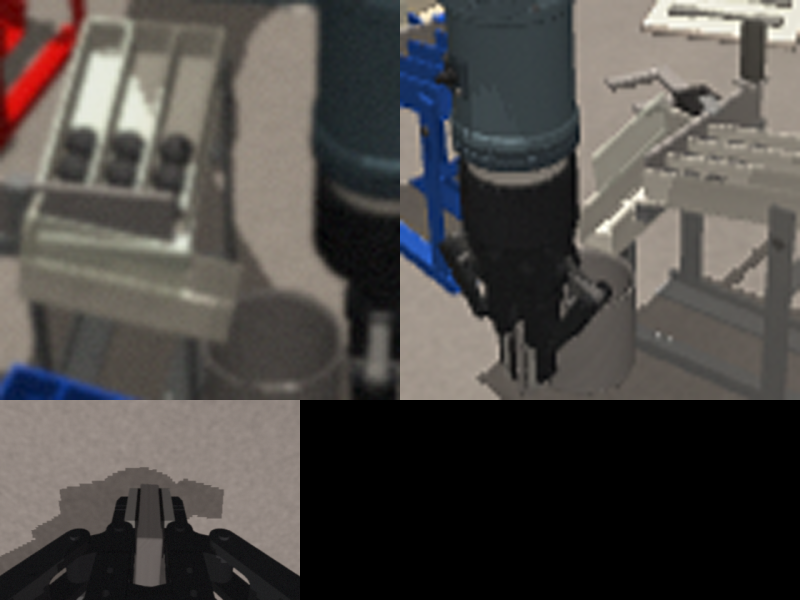

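The spout's outer end runs from (270,216) at the top to (268.5,235) at the bottom in the scene view. The beaker rim, centred at about (278.7,236), sits right under and beside it.

```bash
python3 - <<'E'
from h import *
s=cap('scene')
print('top',plane(s,270,216,.121),'bot',plane(s,268.5,235,.093))
for u in (205,275,345): print('rim',plane(s,210+u/4,150+345/4,.083))
E
```

```text
top [ 0.53979699 -0.01502511  0.121     ] bot [ 0.56856494 -0.0155557   0.093     ]
rim [ 0.56398034 -0.03173341  0.083     ]
rim [0.56059677 0.00544012 0.083     ]
rim [0.55721495 0.04259438 0.083     ]
```

Call:
{"fn": "play_rows", "kwargs": {
  "targets": [
    {"linear":[0.002,-0.001,0.004],"twist":[0,0,0]},
    {"linear":[0.004,-0.001,0.0075],"twist":[0,0,0]},
    {"linear":[0.004,-0.001,0.008],"twist":[0,0,0]},
    {"linear":[0.004,-0.001,0.008],"twist":[0,0,0]}
  ]
}}

```text
clock: 7.25
position: [0.5564, 0.0628, 0.0492]
tool_rot: [-0.0, 0.718, 0.697, -0.0]
force: [-0.8, -0.2, -1.2]
grip_width: 0.133
grasp_force: 58.9
```

Call:
{"fn": "play_rows", "kwargs": {
  "targets": [
    {"linear":[0,0,0],"twist":[0,0,0]},
    {"linear":[0,0,0],"twist":[0,0,0]},
    {"linear":[0,0,0],"twist":[0,0,0]},
    {"linear":[0,0,0],"twist":[0,0,0]},
    {"linear":[0,0,-0.03],"twist":[0,0,0]},
    {"linear":[0,0,-0.08],"twist":[0,0,0]},
    {"linear":[0,0,-0.13],"twist":[0,0,0]},
    {"linear":[0,0,-0.19],"twist":[0,0,0]},
    {"linear":[0,0,-0.25],"twist":[0,0,0]},
    {"linear":[0,0,-0.25],"twist":[0,0,0]},
    {"linear":[0,0,-0.25],"twist":[0,0,0]}
  ],
  "claw": 0.6
}}

```text
clock: 8.62
position: [0.556, 0.0626, 0.2988]
tool_rot: [-0.0, 0.718, 0.696, -0.0]
force: [-0.3, -0.1, -1.1]
grip_width: 0.6
grasp_force: 0.0
```

```bash
python3 - <<'E'
from h import *
w=cap('wrist','w3.png');s=cap('scene')
im=cv2.cvtColor(w['image'],cv2.COLOR_BGR2GRAY)
c=cv2.HoughCircles(cv2.medianBlur(im,5),cv2.HOUGH_GRADIENT,1.5,40,param1=80,param2=30,minRadius=25,maxRadius=70)
print(manip.observe()['position'],proj(w,[.556,.006,.075]))
if c is not None: print([ (x.round(1),plane(w,x[0],x[1],.075).round(4)) for x in c[0][:6]])
# knob black mask in scene
g=s['image'][150:205,165:205].max(2); n,l,st,ce=cv2.connectedComponentsWithStats((g<45).astype('uint8'))
for i in range(1,n):
    if st[i,4]>15: print(st[i]+[165,150,0,0,0],ce[i]+[165,150])
E
```

```text
[0.55543243 0.06256988 0.29761524] [279.60457957 231.62013903]
[(array([275.2, 228.8,  33.8], dtype=float32), array([0.5516, 0.0093, 0.075 ])), (array([228.8, 317.2,  69.1], dtype=float32), array([ 0.4961, -0.0957,  0.075 ])), (array([174.8, 344.2,  67.4], dtype=float32), array([ 0.4312, -0.1305,  0.075 ])), (array([399.8, 312.8,  64.2], dtype=float32), array([ 0.687 , -0.0952,  0.075 ])), (array([204.8, 284.2,  55.9], dtype=float32), array([ 0.4732, -0.0531,  0.075 ])), (array([486.8, 303.8,  50.9], dtype=float32), array([ 0.7821, -0.0863,  0.075 ]))]
[183 173  10  21 154] [187.82467532 182.44805195]
```

Call:
{"fn": "play_rows", "kwargs": {
  "targets": [
    {"linear":[-0.04,-0.004,0],"twist":[0,0,0]},
    {"linear":[-0.09,-0.008,0],"twist":[0,0,0]},
    {"linear":[-0.14,-0.013,0],"twist":[0,0,0]},
    {"linear":[-0.19,-0.018,0],"twist":[0,0,0]},
    {"linear":[-0.23,-0.022,0],"twist":[0,0,0]},
    {"linear":[-0.246,-0.023,0],"twist":[0,0,0]},
    {"linear":[-0.246,-0.023,0],"twist":[0,0,0]},
    {"linear":[-0.246,-0.023,0],"twist":[0,0,0]}
  ],
  "claw": 0.7
}}

```text
clock: 9.72
position: [0.5265, -0.1802, 0.2988]
tool_rot: [-0.001, 0.717, 0.697, 0.0]
force: [-0.2, -0.9, -0.3]
grip_width: 0.698
grasp_force: 0.0
```

```bash
python3 - <<'E'
from h import *
w=cap('wrist','w4.png')
print(manip.observe()['position'],proj(w,[.527,-.182,.21]),proj(w,[.526,-.182,.165]))
E
```

```text
[ 0.52655378 -0.18016163  0.29901152] [278.04137874 232.14655311] [276.91150624 209.23410099]
```

View pics/w4.png

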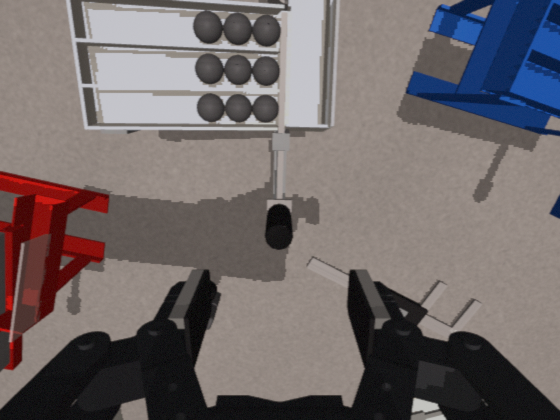

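The view shows the knob top at (278,235), within 2 mm of the estimate, and all nine balls are still in the channels. I'll descend and grip it.

Call:
{"fn": "play_rows", "kwargs": {
  "targets": [
    {"linear":[-0.003,0,0.03],"twist":[0,0,0]},
    {"linear":[-0.003,0,0.06],"twist":[0,0,0]},
    {"linear":[-0.003,0,0.09],"twist":[0,0,0]},
    {"linear":[-0.003,0,0.097],"twist":[0,0,0]},
    {"linear":[-0.003,0,0.097],"twist":[0,0,0]},
    {"linear":[-0.003,0,0.097],"twist":[0,0,0]}
  ]
}}

```text
clock: 10.52
position: [0.5269, -0.1854, 0.2036]
tool_rot: [0.001, 0.717, 0.697, 0.001]
force: [0.2, 0.3, 0.1]
grip_width: 0.701
grasp_force: 0.0
```

Call:
{"fn": "play_rows", "kwargs": {
  "targets": [
    {"linear":[0,0,0],"twist":[0,0,0]},
    {"linear":[0,0,0],"twist":[0,0,0]},
    {"linear":[0,0,0],"twist":[0,0,0]},
    {"linear":[0,0,0],"twist":[0,0,0]},
    {"linear":[0,0,0],"twist":[0,0,0]},
    {"linear":[0,0,0],"twist":[0,0,0]},
    {"linear":[0,0,0],"twist":[0,0,0]},
    {"linear":[0,0,0],"twist":[0,0,0]}
  ],
  "claw": 0
}}

```text
clock: 11.52
position: [0.5261, -0.1856, 0.2029]
tool_rot: [0.0, 0.718, 0.696, 0.0]
force: [-1.9, -0.2, 6.4]
grip_width: 0.195
grasp_force: 58.4
```

Call:
{"fn": "play_rows", "kwargs": {
  "targets": [
    {"linear":[0.002,0,0],"twist":[0,0,0]},
    {"linear":[0.004,0,0],"twist":[0,0,0]},
    {"linear":[0.004,0,0],"twist":[0,0,0]},
    {"linear":[0.004,0,0],"twist":[0,0,0]}
  ]
}}

```text
clock: 12.02
position: [0.5261, -0.1845, 0.2029]
tool_rot: [0.002, 0.718, 0.696, -0.001]
force: [-0.8, -7.0, 3.7]
grip_width: 0.194
grasp_force: 58.5
```

Call:
{"fn": "play_rows", "kwargs": {
  "targets": [
    {"linear":[0.003,0,0],"twist":[0,0,0]},
    {"linear":[0.003,0,0],"twist":[0,0,0]},
    {"linear":[0.003,0,0],"twist":[0,0,0]}
  ]
}}

```text
clock: 12.4
position: [0.5263, -0.1815, 0.2029]
tool_rot: [0.002, 0.718, 0.696, -0.001]
force: [-0.9, -7.9, 3.3]
grip_width: 0.19
grasp_force: 58.5
```

Call:
{"fn": "play_rows", "kwargs": {
  "targets": [
    {"linear":[0.003,0,0],"twist":[0,0,0]},
    {"linear":[0.003,0,0],"twist":[0,0,0]},
    {"linear":[0.003,0,0],"twist":[0,0,0]}
  ]
}}

```text
clock: 12.78
position: [0.5264, -0.1786, 0.2029]
tool_rot: [0.002, 0.718, 0.696, -0.001]
force: [-1.0, -6.7, 4.2]
grip_width: 0.194
grasp_force: 58.5
```

Call:
{"fn": "play_rows", "kwargs": {
  "targets": [
    {"linear":[0.003,0,0],"twist":[0,0,0]},
    {"linear":[0.003,0,0],"twist":[0,0,0]},
    {"linear":[0.003,0,0],"twist":[0,0,0]}
  ]
}}

```text
clock: 13.15
position: [0.5264, -0.1783, 0.203]
tool_rot: [0.003, 0.719, 0.695, -0.002]
force: [-1.8, -12.9, 2.1]
grip_width: 0.195
grasp_force: 58.6
```

Call:
{"fn": "play_rows", "kwargs": {
  "targets": [
    {"linear":[0.003,0,0],"twist":[0,0,0]},
    {"linear":[0.003,0,0],"twist":[0,0,0]},
    {"linear":[0.003,0,0],"twist":[0,0,0]}
  ]
}}

```text
clock: 13.52
position: [0.5264, -0.1782, 0.203]
tool_rot: [0.005, 0.72, 0.694, -0.003]
force: [2.4, -21.0, -1.7]
grip_width: 0.192
grasp_force: 58.7
```

Home stop found at TCP y = −0.178. I'll draw the shutter about 54 mm from there.

Call:
{"fn": "play_rows", "kwargs": {
  "targets": [
    {"linear":[-0.006,0,0],"twist":[0,0,0]},
    {"linear":[-0.012,0,0],"twist":[0,0,0]},
    {"linear":[-0.018,0,0],"twist":[0,0,0]},
    {"linear":[-0.023,0,0],"twist":[0,0,0]},
    {"linear":[-0.028,0,0],"twist":[0,0,0]},
    {"linear":[-0.033,0,0],"twist":[0,0,0]},
    {"linear":[-0.038,0,0],"twist":[0,0,0]},
    {"linear":[-0.043,0,0],"twist":[0,0,0]},
    {"linear":[-0.047,0,0],"twist":[0,0,0]},
    {"linear":[-0.05,0,0],"twist":[0,0,0]},
    {"linear":[-0.05,0,0],"twist":[0,0,0]},
    {"linear":[-0.05,0,0],"twist":[0,0,0]}
  ]
}}

```text
clock: 15.02
position: [0.5245, -0.2164, 0.2028]
tool_rot: [-0.002, 0.717, 0.697, 0.001]
force: [-5.8, 6.0, 11.5]
grip_width: 0.189
grasp_force: 60.1
```

Call:
{"fn": "play_rows", "kwargs": {
  "targets": [
    {"linear":[-0.004,0,0],"twist":[0,0,0]},
    {"linear":[-0.008,0,0],"twist":[0,0,0]},
    {"linear":[-0.012,0,0],"twist":[0,0,0]},
    {"linear":[-0.016,0,0],"twist":[0,0,0]},
    {"linear":[-0.016,0,0],"twist":[0,0,0]},
    {"linear":[-0.016,0,0],"twist":[0,0,0]}
  ]
}}

```text
clock: 15.78
position: [0.5237, -0.2326, 0.2028]
tool_rot: [-0.002, 0.717, 0.697, 0.0]
force: [-6.7, 6.8, 12.2]
grip_width: 0.196
grasp_force: 60.3
```

```bash
python3 - <<'E'
from h import *
print(manip.observe()['position'])
w=cap('wrist','w5.png')
g=w['image'][:200,60:300].max(2); n,l,st,ce=cv2.connectedComponentsWithStats((g<80).astype('uint8'))
for i in range(1,n):
    if st[i,4]>150: print(st[i]+[60,0,0,0,0])
E
```

```text
[ 0.52370778 -0.23259228  0.20279828]
[145   0  43  15 472]
[ 192    0   89   21 1055]
[ 60  29  93  31 939]
```

Call:
{"fn": "play_rows", "kwargs": {
  "targets": [
    {"linear":[0,0,0],"twist":[0,0,0]},
    {"linear":[0,0,0],"twist":[0,0,0]},
    {"linear":[0,0,0],"twist":[0,0,0]},
    {"linear":[0,0,0],"twist":[0,0,0]},
    {"linear":[0,0,0],"twist":[0,0,0]},
    {"linear":[0,0,0],"twist":[0,0,0]},
    {"linear":[0,0,0],"twist":[0,0,0]},
    {"linear":[0,0,0],"twist":[0,0,0]},
    {"linear":[0,0,0],"twist":[0,0,0]},
    {"linear":[0,0,0],"twist":[0,0,0]}
  ]
}}

```text
clock: 17.08
position: [0.5237, -0.2326, 0.2028]
tool_rot: [-0.002, 0.717, 0.697, 0.0]
force: [-6.9, 7.2, 12.6]
grip_width: 0.191
grasp_force: 60.3
```

```bash
cat > chk.py <<'E'
from h import *
s=cap('scene','s6.png'); s0=cv2.imread('pics/scene0.png')
sr=cv2.imread('pics/sr.png')
for im,n in ((cv2.resize(sr,(120,120),interpolation=cv2.INTER_AREA),'before'),(s['image'][140:260,170:290],'now')):
    g=im.max(2); 
    print(n,[int((g[42:56,a:b]<80).sum()) for a,b in((54,64),(66,76),(78,88))])
    n_,l,st,ce=cv2.connectedComponentsWithStats((g<70).astype('uint8'))
    print([list(map(int,st[i]+[170,140,0,0,0])) for i in range(1,n_) if st[i,4]>8])
# beaker interior: darkness/texture in rim region
g=s['image'].max(2); f0=cv2.imread('pics/f.png')
for v in range(214,252,2): print(v,' '.join('%3d'%x for x in g[v,256:302:2]))
E
python3 chk.py
```

```text
before [81, 81, 73]
[[257, 140, 33, 14, 362], [182, 172, 13, 22, 199], [224, 184, 9, 11, 60], [236, 185, 9, 11, 64], [248, 186, 9, 12, 68], [187, 197, 30, 16, 273], [223, 199, 7, 4, 17], [243, 201, 12, 7, 32], [218, 226, 13, 17, 101], [256, 235, 5, 25, 55], [213, 245, 6, 5, 15], [227, 249, 6, 4, 16], [240, 253, 10, 4, 18]]
now [86, 0, 0]
[[170, 140, 5, 27, 102], [256, 140, 11, 5, 30], [256, 147, 34, 4, 52], [170, 168, 5, 24, 69], [224, 183, 9, 12, 60], [170, 194, 9, 11, 57], [180, 195, 9, 9, 29], [205, 197, 5, 4, 9], [192, 198, 5, 5, 13], [187, 198, 30, 15, 114], [223, 199, 5, 5, 12], [218, 226, 13, 17, 103], [278, 228, 12, 21, 135], [257, 235, 4, 25, 56], [264, 236, 4, 6, 16], [214, 245, 9, 4, 22], [263, 245, 23, 15, 181], [227, 249, 5, 5, 15], [240, 253, 8, 4, 15]]
214 102 112 139 151 141 109  93 149 152 149 151 146 146 151 148 150 152 151 150 147 153 150 148
216  91 103 115 121 133 136 137 161 147 153 152 148 148 149 150 154 150 152 153 149 148 148 146
218 112 113 112 107 105 110 113 139 152 152 154 148 148 150 150 150 151 149 150 146 150 149 150
220 109 113 113 107 110 106 109 14
[... 801 characters left out ...]
  63  61  56  59 130 151 149
238  89  68 124 100  56  67  77  74  77  77  75  71  71  70  70  65  64  59  59  59 124 149 143
240  93  70 126  96  75  67  72  76  72  81  76  77  70  71  65  65  62  58  56  66 134 159 165
242  99  59 123  86 104  73  70  75  76  75  73  75  73  67  64  63  60  62  62  99 128 141 159
244 101  62 111  96  79 107  84  73  74  75  73  73  65  64  69  64  62  63  93 113  97 129 127
246 114  54 101 114  60  77 104  94  78  70  76  79  57  72  73  60  73 103 102  76  98 146 148
248 118  49  89 112  60  60  67  98 108 107 105 120  68  77  95 103  92  87  70  70 104 147 154
250  90  49  77  84  57  57  67  64  71  75  77  88  95  84  73  80  74  73  72  70 106 148 148
```

Channels 1 and 2 are empty and channel 3 still has its balls. I'll push the shutter home.

Call:
{"fn": "play_rows", "kwargs": {
  "targets": [
    {"linear":[0.006,0,0],"twist":[0,0,0]},
    {"linear":[0.012,0,0],"twist":[0,0,0]},
    {"linear":[0.018,0,0],"twist":[0,0,0]},
    {"linear":[0.024,0,0],"twist":[0,0,0]},
    {"linear":[0.03,0,0],"twist":[0,0,0]},
    {"linear":[0.036,0,0],"twist":[0,0,0]},
    {"linear":[0.042,0,0],"twist":[0,0,0]},
    {"linear":[0.048,0,0],"twist":[0,0,0]},
    {"linear":[0.054,0,0],"twist":[0,0,0]},
    {"linear":[0.059,0,0],"twist":[0,0,0]},
    {"linear":[0.062,0,0],"twist":[0,0,0]},
    {"linear":[0.062,0,0],"twist":[0,0,0]}
  ]
}}

```text
clock: 18.62
position: [0.5264, -0.1784, 0.203]
tool_rot: [0.003, 0.719, 0.695, -0.001]
force: [0.4, -12.6, 1.6]
grip_width: 0.189
grasp_force: 59.0
```

Call:
{"fn": "play_rows", "kwargs": {
  "targets": [
    {"linear":[0.002,0,0],"twist":[0,0,0]},
    {"linear":[0.003,0,0],"twist":[0,0,0]},
    {"linear":[0.003,0,0],"twist":[0,0,0]}
  ]
}}

```text
clock: 19.0
position: [0.5264, -0.1782, 0.203]
tool_rot: [0.004, 0.719, 0.695, -0.002]
force: [1.6, -19.5, 0.3]
grip_width: 0.192
grasp_force: 58.8
```

Call:
{"fn": "play_rows", "kwargs": {
  "targets": [
    {"linear":[-0.004,0,0],"twist":[0,0,0]},
    {"linear":[-0.006,0,0],"twist":[0,0,0]}
  ]
}}

```text
clock: 19.25
position: [0.5265, -0.1785, 0.2029]
tool_rot: [0.001, 0.718, 0.696, -0.0]
force: [-0.7, -3.5, 6.0]
grip_width: 0.19
grasp_force: 59.4
```

Call:
{"fn": "play_rows", "kwargs": {
  "targets": [
    {"linear":[0,0,0],"twist":[0,0,0]},
    {"linear":[0,0,0],"twist":[0,0,0]},
    {"linear":[0,0,0],"twist":[0,0,0]},
    {"linear":[0,0,0],"twist":[0,0,0]},
    {"linear":[0,0,-0.03],"twist":[0,0,0]},
    {"linear":[0,0,-0.07],"twist":[0,0,0]},
    {"linear":[0,0,-0.11],"twist":[0,0,0]},
    {"linear":[0.05,0,-0.11],"twist":[0,0,0]},
    {"linear":[0.1,0.005,-0.11],"twist":[0,0,0]},
    {"linear":[0.15,0.01,-0.11],"twist":[0,0,0]},
    {"linear":[0.15,0.01,-0.11],"twist":[0,0,0]},
    {"linear":[0.15,0.01,-0.11],"twist":[0,0,0]}
  ],
  "claw": 0.6
}}

```text
clock: 20.75
position: [0.5406, -0.0273, 0.3122]
tool_rot: [0.0, 0.718, 0.696, -0.0]
force: [-0.1, -0.1, 0.5]
grip_width: 0.601
grasp_force: 0.0
```

```bash
cat > c2.py <<'E'
from h import *
print(manip.observe()['position'])
w=cap('wrist','w7.png'); g=cv2.cvtColor(w['image'],cv2.COLOR_BGR2GRAY)
O=np.array([.527,-.0855]);Y=np.array([.03,1]);X=np.array([1,-.03])
R=lambda x,y,z: proj(w,[*(O+x/1000*X+y/1000*Y),z])
print('beaker rim',R(24,92,.075),'ch3 ball a',R(-10,-26,.142),'ch2',R(-10,0,.142),'gutter',R(24,-26,.13),R(24,26,.12),'lip',R(24,66,.1))
c=cv2.HoughCircles(cv2.medianBlur(g,3),cv2.HOUGH_GRADIENT,1,12,param1=80,param2=13,minRadius=8,maxRadius=20)
print([(tuple(x.round(0)),int(g[int(x[1])-3:int(x[1])+4,int(x[0])-3:int(x[0])+4].mean())) for x in c[0][:40] if g[int(x[1]),int(x[0])]<95])
n,l,st,ce=cv2.connectedComponentsWithStats((w['image'].max(2)<85).astype('uint8'))
print([list(map(int,st[i])) for i in range(1,n) if st[i,4]>60])
E
python3 c2.py
```

```text
[ 0.54062472 -0.02730674  0.31220142]
beaker rim [290.28610085 141.37590705] ch3 ball a [253.6538248  282.26062892] ch2 [253.02175122 256.40977948] gutter [290.59167941 275.78868967] [290.90958806 220.34859291] lip [290.75236362 173.00441687]
[((np.float32(278.0), np.float32(154.0), np.float32(18.0)), 80), ((np.float32(296.0), np.float32(140.0), np.float32(18.0)), 76), ((np.float32(268.0), np.float32(364.0), np.float32(10.0)), 14), ((np.float32(236.0), np.float32(286.0), np.float32(10.0)), 55), ((np.float32(292.0), np.float32(112.0), np.float32(9.0)), 72), ((np.float32(548.0), np.float32(370.0), np.float32(11.0)), 10), ((np.float32(476.0), np.float32(200.0), np.float32(16.0)), 43), ((np.float32(292.0), np.float32(156.0), np.float32(9.0)), 87), ((np.float32(256.0), np.float32(280.0), np.float32(10.0)), 81), ((np.float32(82.0), np.float32(318.0), np.float32(19.0)), 74), ((np.float32(426.0), np.float32(244.0), np.float32(12.0)), 54), ((np.float32(516.0), np.float32(194.0), np.float32(12.0)), 53), ((np.float32(424.0), np.float32(172.0), np.float32(9.0)), 83)]
[[255, 105, 69, 68, 1779], [293, 132, 17, 17, 147], [417, 157, 72, 39, 300], [115, 171, 89, 49, 982], [516, 184, 44, 21, 165], [388, 220, 48, 52, 578], [106, 231, 7, 23, 105], [110, 262, 8, 22, 106], [0, 267, 560, 153, 38134], [547, 283, 13, 23, 186], [114, 291, 7, 21, 90], [498, 305, 33, 47, 493], [512, 307, 48, 64, 1774], [537, 359, 23, 36, 498]]
```

```bash
python3 - <<'E'
from h import *
w=cap('wrist'); g=cv2.GaussianBlur(cv2.cvtColor(w['image'],cv2.COLOR_BGR2GRAY),(3,3),0)
for v in range(98,182,2): print(v,''.join(' .:-=+*#%@'[min(9,max(0,(int(x)-40)//9))] for x in g[v,244:334]))
a=proj(w,[.553,.005,.013]);b=proj(w,[.563,.005,.013]);print(a,b)
E
```

```text
98 @@@@@@@@@@@@@@@@@@@@@@@@@@@@@@@@@@@@@@**#@@@@@@@@@@@@@@@@@@@@@@@@@@@@@@@@@@@@@@@@@@@@@@@@@
100 @@@@@@@@@@@@@@@@@@@@@@@@@@@@@@@@@@@@@@@%@@@@@@@@@@@@@@@@@@@@@@@@@@@@@@@@@@@@@@@@@@@@@@@@@@
102 @@@@@@@@@@@@@@@@@@@@@@@@@@@@@@@@@@@@@@@@@@@@@@@@@@@@@@@@@@@@@@@@@@@@@@@@@@@@@@@@@@@@@@@@@@
104 @@@@@@@@@@@@@@@@@@@@@@@@@@@@@@@@@@@@%%%####*=---=+***#%@@@@@@@@@@@@@@@@@@@@@@@@@@@@@@@@@@@
106 @@@@@@@@@@@@@@@@@@@@@@@@@@@@@@@%%########*=:..........:-=*#%@@@@@@@@@@@@@@@@@@@@@@@@@@@@@@
108 @@@@@@@@@@@@@@@@@@@@@@@@@@@%############*-............  :=*####%@@@@@@@@@@@@@@@@@@@@@@@@@@
110 @@@@@@@@@@@@@@@@@@@@@@@@@%#########%%%%#+:::----:::.... .-+####*++#@@@@@@@@@@@@@@@@@@@@@@@
112 @@@@@@@@@@@@@@@@@@@@@@%#####%%%%@@@@@@@@*---==+++===-:. .:+######*++*%@@@@@@@@@@@@@@@@@@@@
114 @@@@@@@@@@@@@@@@@@@@#####%%@@@@@@@@@@@@@*-:-===++++==--::-*#######*+==*%@@@@@@@@@@@@@@@@@@
116 @@@@@@@@@@@@@@@@@@%###%@@@@@@@@@@@@@@@@@%+-:--======----+#%%########*=-=*%@@@@@@@@@@@@@@@@
118 @@@@@@@@@@@@@@@@%####%@@@@@@@@@@@@@@@@@@@@#+-::-----:-=#@@@@@%%##%###*=--+#@@@@@@@@@@@@@@@
120 @@@@@@@@@@@@@@@#++**++**#%@@@@@@@@@@@@@%###+=--:::-+
[... 2244 characters left out ...]
@@@@@@@@#*+====---------=================-----==+*%@@@@@@@@@@@@@@@@@@@@@@@
170 @@@@@@@@@@@@@@@@@@@@@@@@@@@#*=----==++++++++++==============+*#%@@@@@@@@@@@@@@@@@@@@@@@@@@
172 +++***++++***********#%@@@@@@#+*#@@@@@@@@@@@@@@@@@@@@@@@@@@@@@@@@@@@@@@@@@@@@@@@@@@@@@@@@@
174 @@@@@@@@@@@@@@@@@@@@@@@@@@@@@@%@@@@@@@@@@@@@@@@@@@@@@@@@@@@@@@@@@@@@@@@@@@@@@@@@@@@@@@@@@@
176 @@@@@@@@@@@@@@@@@@@@@@@@@@@@@%%@@@@@@@@@@@@@@@@@@@@@@@@@@@@@@@@@@@@@@@@@@@@@@@@@@@@@@@@@@@
178 @@@@@@@@@@@@@@@@@@@@@@@@@@@@@#%@@@@@@@@@@@@@@@@@@@@@@@@@@@@@@@@@@@@@@@@@@@@@@@@@@@@@@@@@@@
180 @@@@@@@@@@@@@@@@@@@@@@@@@@@@@#%@@@@@@@@@@@@@@@@@@@@@@@@@@@@@@@@@%@@@@@@@@@@@@@@@@@@@@@@@@@
[288.03435683 133.77641431] [296.75761497 133.50725517]
```

Six separate balls show in the beaker, so I'm handing the job in.

```bash
python3 -c "
from rig import manip
print(manip.hand_in())"
```

```text
the job is handed in; nothing more can be done
None
```

I handed the job in with six balls in the beaker under the spout, the third channel's balls still in the rack, the shutter pushed back to its stop, and no contact seen with the bystanders (their positions were not re-measured); the hand-in returned no verdict.

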